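# Reset the tripped switch box under its push-latch cover

## Task

The grey switch box on the bench has tripped. Press its blue cover down once with the fingertips so that it pops open, press the red button under it fully in while leaving the black button beside it alone, then push the cover down again and press it until it latches shut. Do it all by pressing and pushing: lift nothing, leave the box standing where it is and do not disturb the things round it.

Things in the scene. Friction and masses are not known exactly. Their poses are not given: they have to be found in the camera images.
- station: Grey switch box, 150 x 150 x 60 mm, 1 kg, loose on rubber feet; origin at the centre of its underside. x points from its front (robot's side) to its back, y to its left, z up. Rim and rear deck are 60 mm high. Window in the top: x -64 to +14, y -57 to +57 mm, floor 40 mm above the bench; the shut cover fills it flush. The deck behind the hinge (x 14 to 75 mm) is flat and bare.
- cover_hinge (a point): Middle of the cover's hinge line, at x = 13, y = 0, z = 60 mm of the box. The line runs along the box's y axis. Axes as the box's. The cover is 75 mm from hinge to free edge, 112 mm wide, 5 mm thick.
- cover (a joint): Cover angle: 0 latched flush; 1.4 popped open, 80 degrees up (its back is then the side to push it shut from); -0.09 pressed in to the stop. Push-push latch: pressed from 0 to the stop (at least -0.05) and let go, it springs open in 1 s; pushed from open to the stop (at least -0.05) and let go, it latches at 0. Every full press changes it over. At the pad it takes about 2 N when open, up to 4 N near shut, far more at the stop.
- press_pad (a point): Middle of the black rubber pad on the cover's outer face, 55 mm from the hinge line; press here. It moves with the cover: shut, it lies at x = -42, y = 0, z = 60 mm of the box; the press to the stop moves it 5 mm down. z of the point points out of the cover's outer face (up when shut).
- reset_button (a joint): Travel of the red button (26 mm across) in the window's left half: near 0 = popped out (tripped), 0.007 = fully in. It stays where it is pushed; moving it takes about 2 N.
- reset_button_top (a point): Centre of the red button's top, at x = -28, y = +26 mm of the box; 49 mm above the bench when popped out, 42 mm when fully in.
- test_button (a joint): Travel of the black button, the same in make as the red one: 0 = out, 0.007 = in. Leave it out.
- test_button_top (a point): Centre of the black button's top, at x = -28, y = -26 mm of the box; 49 mm above the bench.
- bangle0: Silver bangle lying flat, a ring 70 mm across and 8 mm high; origin at the centre of its underside. A bystander.
- paste_cup: Small cream-white cup, 33 mm across, 30 mm high; origin at the centre of its underside. A bystander.
- flux_bottle: Small blue bottle with a red pointed cap, 38 mm across, 87 mm high; origin at the centre of its underside. A bystander.
- wood_disc: Round wooden disc lying flat, 62 mm across, 14 mm high; origin at the centre of its underside. A bystander.
- ring0: Small silver ring lying flat, 28 mm across and 8 mm high; origin at the centre of its underside. A bystander.

How it is judged:
By the outcome, as a careful person would: the job done as asked, in the order asked, and still so for the second after the job is handed in, with the robot touching nothing.
It also fails if it takes over 43 s, if anything falls off the work surface, if the arm or the gripper's body presses on something with over 40 N, if the wrist force passes 120 N, or if a joint passes its speed limit or range.

## Robot

A 6-joint arm with a two-finger parallel gripper is mounted at the origin on a cart in front of the work surface, level with it; the furniture and walls round the work are solid. World frame = base frame: x ahead of the robot, y to its left, z up, the work surface at z = 0. Lengths are in m, angles in rad, forces in N, time in s.
With the tool pointing down it reaches from about 0.275 to 0.75 m from the base axis. Payload 10.2 kg.
Tool frame: the origin (TCP) lies between the finger pads; the fingertips stand 19 mm ahead of it and the grasp point (between the pads) is the TCP; z points along the fingers, y is the line along which they close (so a half turn about z gives the same grasp; the last joint's range is limited). The gripper opens to 85 mm and grips with 20 to 120 N. Pads are 22 mm wide; open, the fingers measure 114 mm over their backs; the gripper's body (76 mm by 85 mm) begins 54 mm behind the grasp point. The pads swing forward as they close: fully open they stand 13 mm farther back than shut.
Start: joints at [-1.552, 0.313, 1.498, -0, 1.331, -0.223], TCP at [0.126, -0.51, 0.25] pointing down, gripper open.
Joint ranges: [-2.94, 2.94], [-0.97, 2.17], [0.19, 2.56], [-1.23, 4.37], [0.02, 3.11], [-2.88, 2.88]. Speed limits (rad/s): [2.39, 2.39, 3.01, 3.14, 3.14, 3.14].

## Interface

Orientations are given as a unit quaternion [x, y, z, w].
In Python, from plant import telemetry, viewer, job gives the robot as it stands.
- The arm moves only by the tool move_arm, never from a script. Its argument "motion" is a list of rows, each an object with "dp": the shift along the tool's x, y, z in mm, a list of three; "yaw": the turn about the tool's z in degrees. In form: [{"dp": [x, y, z], "yaw": yaw}, ...]. A call has 1 to 12 rows; each row is the pose to reach, as a shift and turn from the pose commanded when the call began, along the tool's axes at that moment; what a row does not reach only later rows make up. A row lasts 1/8 s, in which the tool goes at most 62.5 mm and 10.7 degrees, less where a joint would pass 70% of its speed; a pose out of reach is approached as far as the arm can. A call with a gripper value outside its range is refused whole. "grip" is the gripper command: -1 is fully open, 1 is shut, values between are in proportion, set as the call begins (left out, the last holds). The fingers move at their own pace and stop on an object; "force" is the grip in N (left out, the last holds). Time passes only in rows, so rows that repeat a pose let the fingers close. It gives the time, the measured TCP pose, the force, the opening and the grip force at its end, in the units of the state.
- telemetry.get_obs(): the state, without advancing time (a new reading comes with each control period).
- viewer.read_camera(name): name is "scene" or "top" or "wrist"; returns a dict with "img" (400x640x3 uint8, red, green, blue), "depth" (400x640 float32, m along the optical axis (not along the pixel's ray), 0 where there is no reading), "intrinsics" (3x3 intrinsics, pixels), "xyz" and "rotation" of the camera in the world; the wrist camera has in their place "hand_eye" (4x4, takes a point from camera to tool coordinates, whose origin is the TCP and whose axes are the flange's). Camera axes: x right, y up, looking along -z (the intrinsics and any distortion apply to the point x, -y, -z); pixel columns grow to the right and rows downward; lengths in m; the calibration is good to about 2 mm. A picture is of the moment at which its call begins: read the wrist's pose just before it.
- job.job_done(): hands the job in; it is judged then, once.
The state is a dict: "time": time; "qpos": joint angles; "joint_vel": joint speeds; "joint_torque": joint torques, N m; "eef_pos": TCP position; "tcp_rot": TCP orientation; "contact_force": force on the tool from outside, world axes, zero at the start; "moment": the same for the moment, N m; "width": finger opening in m; "gripper_force": force on a finger pad.
Only numpy, scipy, OpenCV 4.12 (cv2) and the standard library are available. Lean on these libraries where they do the work, as an engineer would, in place of code of your own. Each camera call takes 0.05 s, during which the arm holds its last target. There are 200 camera calls.

## Working session

There is one attempt and no reset: what is moved stays moved. The work goes in short steps, Python scripts to look and compute and a tool call to move; the robot and the scene stay as the last step left them, time stands still between calls to the robot, and variables do not carry over. Pictures are saved under pics/ and viewed, at most 10 in all, crops included, and the job is handed in when it is done.

Besides the shell and the picture viewer there is one more tool, called by a JSON object that holds its "op" and its "data", one argument or row to a line. move_arm: Moves the arm, as the interface text tells. Its arguments: {"type":"object","properties":{"motion":{"type":"array","items":{"type":"object","properties":{"dp":{"type":"array","items":{"type":"number"}},"yaw":{"type":"number"}}}},"grip":{"type":"number"},"force":{"type":"number"}},"required":["motion"]}

```bash
mkdir -p pics; python3 - <<'E'
from plant import telemetry, viewer
import cv2,pickle,numpy as np
print(telemetry.get_obs())
for n in ("top","scene"):
    c=viewer.read_camera(n); pickle.dump(c,open(n+".pkl","wb"))
    print(n,c['intrinsics'],c['xyz'],c['rotation'],[k for k in c])
    cv2.imwrite(f"pics/{n}0.png",c['img'][:,:,::-1])
E
```

```text
{'time': 0.0, 'qpos': array([-1.55236202e+00,  3.13450147e-01,  1.49846484e+00,  3.98950864e-06,
        1.33099975e+00, -2.23419642e-01]), 'joint_vel': array([ 8.38536428e-04, -1.71342397e-03, -4.32058931e-04,  6.84364978e-05,
       -2.03387999e-03, -5.41596325e-04]), 'joint_torque': array([ 2.77058298e-04, -4.12273729e+01, -2.59743261e+01, -1.87576857e-04,
        4.18272335e-03,  1.35481147e-05]), 'eef_pos': array([ 0.12571359, -0.5094765 ,  0.24972454]), 'tcp_rot': array([ 9.92697079e-01,  1.20631968e-01,  6.95604561e-05, -6.57373419e-04]), 'contact_force': array([-0.08395131,  0.30463053,  0.2746656 ]), 'moment': array([0.03020403, 0.00410646, 0.00298017]), 'gripper_force': 0.0, 'width': 0.08552228763347156}
top [[469.2712185    0.         319.58678945]
 [  0.         469.2712185  207.35282419]
 [  0.           0.           1.        ]] [ 0.40568245 -0.05972831  1.23167262] [-0.03501865  0.03535567  0.71101524 -0.70141357] ['img', 'depth', 'intrinsics', 'xyz', 'rotation']
scene [[511.09064661   0.         320.08987023]
 [  0.         511.09064661 205.18410048]
 [  0.           0.           1.        ]] [-0.41364109  0.62553252  0.54235378] [-0.25687513  0.4894487   0.74533806 -0.37272821] ['img', 'depth', 'intrinsics', 'xyz', 'rotation']
```

View pics/top0.png

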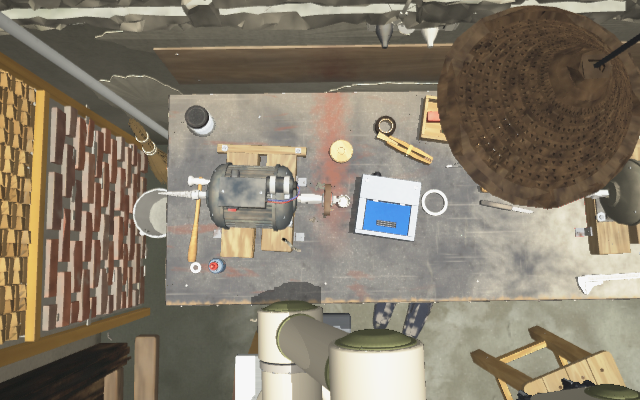

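View pics/scene0.png

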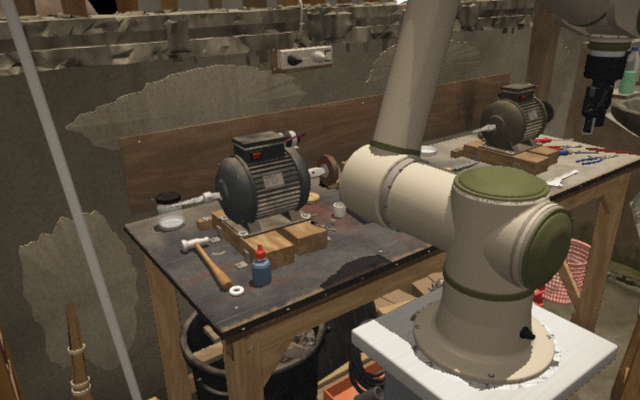

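The top view shows the box at about (388,208) with its blue cover on the robot's side. The cup is at (341,201), the bangle at (434,202) and the motor to the left. The scene view has the box hidden behind the arm. I'll measure the cover and box on the z=0.06 plane.

```bash
cat > h.py <<'E'
import numpy as np,cv2
from scipy.spatial.transform import Rotation as R
def cast(px,c,z,Rm=None,t=None):
    """pixels (N,2) -> world points on plane z"""
    K=c['intrinsics']; Rm=R.from_quat(c['rotation']).as_matrix() if Rm is None else Rm
    t=c['xyz'] if t is None else t
    p=np.c_[np.atleast_2d(px).astype(float),np.ones(len(np.atleast_2d(px)))]@np.linalg.inv(K).T
    d=(p*[1,-1,-1])@Rm.T
    return t+d*((z-t[2])/d[:,2])[:,None]
def big(m):
    cs,_=cv2.findContours(m.astype(np.uint8),cv2.RETR_EXTERNAL,cv2.CHAIN_APPROX_NONE)
    return max(cs,key=cv2.contourArea)[:,0]
E
python3 - <<'E'
import pickle;from h import *
c=pickle.load(open('top.pkl','rb'))
im=c['img'].astype(int);r,g,b=im[...,0],im[...,1],im[...,2]
m=(b>r+60)&(b>g+25); m[:, :340]=0;m[:,440:]=0
k=big(m);P=cast(k,c,.06)[:,:2]*1000
rc=cv2.minAreaRect(P.astype(np.float32));print('cover',rc);print(cv2.boxPoints(rc))
h=(im.min(2)>150);h[:,:350]=0;h[:,422:]=0;h[:170]=0;h[245:]=0
k2=big(h|(m));P2=cast(k2,c,.06)[:,:2]*1000
rc=cv2.minAreaRect(P2.astype(np.float32));print('box',rc);print(cv2.boxPoints(rc))
d=c['depth'];
for u,v in [(385,190),(388,215),(341,201),(370,170),(385,225)]:
  D=d[v,u];print(u,v,c['xyz'][2]-D, cast([[u,v]],c,.06 if u!=341 else .03)[0])
o=im[160:255,320:460].astype(np.uint8)[:,:,::-1];cv2.imwrite('pics/crop.png',cv2.resize(o,None,fx=5,fy=5,interpolation=2))
E
```

```text
cover ((495.6540832519531, -228.30117797851562), (111.64545440673828, 75.26546478271484), 80.7865219116211)
[[ 449.5689  -277.37823]
 [ 523.86334 -289.4292 ]
 [ 541.73926 -179.22412]
 [ 467.44482 -167.17316]]
box ((533.5590209960938, -235.46690368652344), (151.68833923339844, 173.90301513671875), 80.84830474853516)
[[ 435.65143 -296.51608]
 [ 607.34076 -324.17517]
 [ 631.4666  -174.41772]
 [ 459.77728 -146.75864]]
385 190 0.05065152979251297 [ 0.56439544 -0.22640593  0.06      ]
388 215 0.05668483114596756 [ 0.50113912 -0.23218681  0.06      ]
341 201 -0.00373580121639816 [ 0.54141776 -0.11651789  0.03      ]
370 170 -0.01660337113979904 [ 0.61592335 -0.18987149  0.06      ]
385 225 0.06098697519656571 [ 0.4761672  -0.22398429  0.06      ]
```

View pics/crop.png

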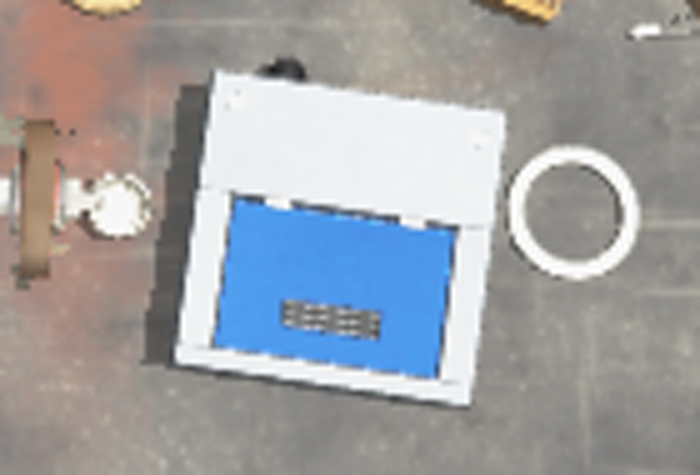

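The crop shows the cover as a clean blue rectangle. The pad is at crop (330,320), full-frame (386,224), which casts to within about 2 mm of the predicted pad position. The cover measures 111.6 x 75.3 mm, as specified. Box origin is about (519.9,-232.2) mm with yaw -9.2°.

Plan: put tool y along box x. Press the pad with the gripper shut. Press the red button with one open finger, so the gripper body stays clear of the raised cover.

```bash
cat >> h.py <<'E'
O=np.array([519.9,-232.2]);A=np.radians(-9.2);BX=np.array([np.cos(A),np.sin(A)]);BY=np.array([-BX[1],BX[0]])
def where(o):
    p=o['eef_pos']*1000;d=p[:2]-O;M=R.from_quat(o['tcp_rot']).as_matrix()
    return d@BX,d@BY,p[2],np.degrees(np.arctan2(M[1,1],M[0,1]))+9.2
def go(o,bx,by,z):
    """dp (tool axes, mm) to bring the TCP to box coords bx,by at height z; and yaw that puts tool y on box x"""
    p=np.r_[O+bx*BX+by*BY,z];M=R.from_quat(o['tcp_rot']).as_matrix()
    a=np.degrees(np.arctan2(M[1,1],M[0,1]))
    return np.round(M.T@(p-o['eef_pos']*1000),1),round(a+9.2,1)
E
python3 - <<'E'
from plant import telemetry;from h import *
o=telemetry.get_obs();print(where(o),go(o,-40,0,130))
E
```

```text
(np.float64(-344.79122799133444), np.float64(-336.79789232023035), np.float64(249.81675546083807), np.float64(-66.94472979699242)) (array([ 412.3, -190.4,  120.1]), np.float64(-66.9))
```

{"op": "move_arm", "data": {
  "motion": [
    {"dp":[41,-19,0],"yaw":-7},
    {"dp":[82,-38,0],"yaw":-13},
    {"dp":[124,-57,0],"yaw":-20},
    {"dp":[165,-76,0],"yaw":-27},
    {"dp":[206,-95,0],"yaw":-33},
    {"dp":[247,-114,0],"yaw":-40},
    {"dp":[289,-133,10],"yaw":-47},
    {"dp":[330,-152,35],"yaw":-54},
    {"dp":[371,-171,60],"yaw":-60},
    {"dp":[412,-190,90],"yaw":-67},
    {"dp":[412,-190,120],"yaw":-67},
    {"dp":[412,-190,120],"yaw":-67}
  ],
  "grip": 1,
  "force": 40
}}

```text
time: 1.6
eef_pos: [0.4794, -0.2257, 0.1284]
tcp_rot: [0.761, 0.649, -0.001, -0.002]
contact_force: [-1.0, -0.0, 0.7]
width: 0.0
gripper_force: 0.0
```

```bash
python3 - <<'E'
from plant import telemetry,viewer;from h import *
import pickle
o=telemetry.get_obs();print(o['time'],where(o),o['contact_force'],o['width'],o['qpos'])
c=viewer.read_camera('wrist');pickle.dump((o,c),open('w.pkl','wb'));cv2.imwrite('pics/w1.png',c['img'][:,:,::-1])
H=c['hand_eye'];print(H)
M=R.from_quat(o['tcp_rot']).as_matrix()
Rm=M@H[:3,:3];t=o['eef_pos']+M@H[:3,3]
im=c['img'].astype(int);r,g,b=im[...,0],im[...,1],im[...,2]
m=(b>r+60)&(b>g+25)
P=cast(big(m),c,.06,Rm,t)[:,:2]*1000
rc=cv2.minAreaRect(P.astype(np.float32));print(rc,(np.array(cv2.boxPoints(rc))-O)@np.c_[BX,BY])
print(go(o,-40,0,90))
E
```

```text
1.6 (np.float64(-41.00141583908532), np.float64(-0.017220423725978103), np.float64(128.43887197951386), np.float64(0.08459897483228573)) [-1.02002626 -0.0039137   0.7107094 ] 2.299608447331876e-05 [-6.61185004e-01  4.53611208e-01  1.63633573e+00 -7.67146924e-05
  1.05650530e+00 -5.02048451e-01]
[[-2.39223380e-04  9.64222864e-01  2.65092836e-01  6.73732823e-02]
 [ 9.99999104e-01 -1.18519445e-04  1.33350387e-03 -4.74322513e-05]
 [ 1.31721358e-03  2.65092918e-01 -9.64221971e-01 -1.24314917e-01]
 [ 0.00000000e+00  0.00000000e+00  0.00000000e+00  1.00000000e+00]]
((494.72125244140625, -225.66009521484375), (101.85728454589844, 74.70629119873047), 80.8939208984375) [[-63.170082   -48.55964445]
 [ 11.53611205 -48.43719647]
 [ 11.36915687  53.41998269]
 [-63.33703719  53.29753471]]
(array([-0.1,  1.2, 38.4]), np.float64(0.1))
```

View pics/w1.png

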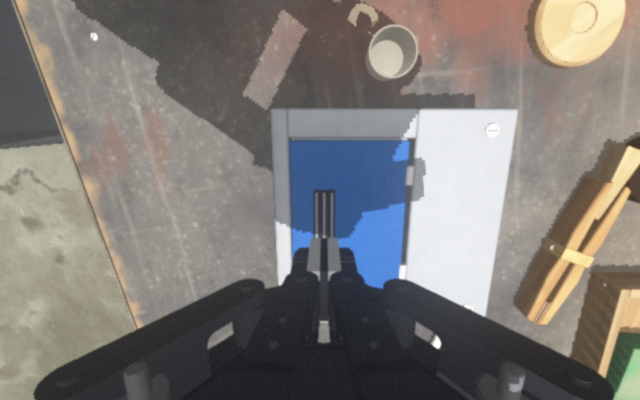

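The wrist view shows the shut fingertips at about (323,245), over the black pad (323,215). The cover's left edge is at row 138, within 1–3 mm of the top-view pose. I'll use a small average shift and then press down gradually.

{"op": "move_arm", "data": {
  "motion": [
    {"dp":[0,0,20],"yaw":0},
    {"dp":[0,0,40],"yaw":0},
    {"dp":[0,0,45],"yaw":0},
    {"dp":[0,0,48],"yaw":0},
    {"dp":[0,0,48],"yaw":0}
  ]
}}

```text
time: 2.28
eef_pos: [0.4805, -0.227, 0.0831]
tcp_rot: [0.761, 0.648, 0.0, 0.001]
contact_force: [0.1, 0.4, -0.3]
width: -0.0001
gripper_force: 0.0
```

{"op": "move_arm", "data": {
  "motion": [
    {"dp":[0,0,3],"yaw":0},
    {"dp":[0,0,6],"yaw":0},
    {"dp":[0,0,8],"yaw":0},
    {"dp":[0,0,8],"yaw":0}
  ]
}}

```text
time: 2.78
eef_pos: [0.4805, -0.2268, 0.0746]
tcp_rot: [0.761, 0.648, 0.0, 0.0]
contact_force: [-1.3, -0.6, 3.9]
width: 0.0
gripper_force: 1.9
```

{"op": "move_arm", "data": {
  "motion": [
    {"dp":[0,0,1],"yaw":0},
    {"dp":[0,0,2],"yaw":0},
    {"dp":[0,0,2],"yaw":0}
  ]
}}

```text
time: 3.15
eef_pos: [0.4806, -0.2269, 0.0738]
tcp_rot: [0.761, 0.649, 0.0, 0.001]
contact_force: [-3.9, 2.1, 16.4]
width: 0.0003
gripper_force: 8.5
```

16 N means it is at the stop. Next I'll retract up and toward the front and open the fingers.

{"op": "move_arm", "data": {
  "motion": [
    {"dp":[0,-5,-30],"yaw":0},
    {"dp":[0,-35,-70],"yaw":0},
    {"dp":[0,-60,-90],"yaw":0},
    {"dp":[0,-60,-90],"yaw":0},
    {"dp":[0,-60,-90],"yaw":0},
    {"dp":[0,-60,-90],"yaw":0},
    {"dp":[0,-60,-90],"yaw":0},
    {"dp":[0,-60,-90],"yaw":0},
    {"dp":[0,-60,-90],"yaw":0},
    {"dp":[0,-60,-90],"yaw":0}
  ],
  "grip": -1
}}

```text
time: 4.4
eef_pos: [0.421, -0.2171, 0.1623]
tcp_rot: [0.761, 0.648, -0.0, -0.0]
contact_force: [-0.1, 0.7, -0.3]
width: 0.0854
gripper_force: 0.0
```

```bash
sed -i 's/^O=np.array(\[519.9,-232.2\])/O=np.array([519.0,-233.3])/' h.py; python3 - <<'E'
from plant import telemetry,viewer;from h import *
import pickle
o=telemetry.get_obs();print(o['time'],where(o),o['contact_force'],o['width'])
c=viewer.read_camera('wrist');t=viewer.read_camera('top')
H=c['hand_eye'];M=R.from_quat(o['tcp_rot']).as_matrix();Rm=M@H[:3,:3];tt=o['eef_pos']+M@H[:3,3]
im=c['img'].astype(int);r,g,b=im[...,0],im[...,1],im[...,2]
m=(r>g+60)&(r>b+60)
for k in cv2.findContours(m.astype(np.uint8),0,1)[0]:
    if cv2.contourArea(k)>80:
        (u,v),rad=cv2.minEnclosingCircle(k);P=cast([[u,v]],c,.049,Rm,tt)[0,:2]*1000-O
        print('red',u,v,rad,P@BX,P@BY)
print(go(o,-78,26,75))
cv2.imwrite('pics/w2.png',np.vstack([c['img'],cv2.resize(t['img'][150:260,300:476],(640,400))])[:,:,::-1][::2,::2])
E
```

```text
4.4 (np.float64(-99.32800139087213), np.float64(0.3605522037219055), np.float64(162.2746412455185), np.float64(0.05686917633317101)) [-0.0744089   0.70480762 -0.26838793] 0.08538774001476544
red 415.4278869628906 172.5576934814453 16.415494918823242 -27.915314418083373 26.056769758769146
(array([25.6, 21.4, 87.3]), np.float64(0.1))
```

View pics/w2.png

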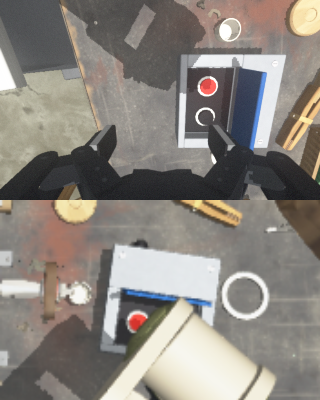

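The wrist half shows the cover popped open and the red button at (207,85) with the black one at (205,117). The red one casts to (-27.9, 26.1) in box coordinates, against (-28, 26) given, so the pose holds. I'll put the back finger over the red button.

{"op": "move_arm", "data": {
  "motion": [
    {"dp":[25.5,21.5,25],"yaw":0},
    {"dp":[25.5,21.5,60],"yaw":0},
    {"dp":[25.5,21.5,87],"yaw":0},
    {"dp":[25.5,21.5,87],"yaw":0},
    {"dp":[25.5,21.5,87],"yaw":0}
  ]
}}

```text
time: 5.12
eef_pos: [0.4467, -0.1957, 0.0763]
tcp_rot: [0.761, 0.648, 0.0, 0.001]
contact_force: [0.5, -0.4, -0.2]
width: 0.0854
gripper_force: 0.0
```

```bash
python3 - <<'E'
from plant import telemetry,viewer;from h import *
o=telemetry.get_obs();print(o['time'],where(o),o['contact_force'],o['width'])
c=viewer.read_camera('wrist');cv2.imwrite('pics/w3.png',c['img'][:,:,::-1])
E
```

```text
5.125 (np.float64(-77.35504655369976), np.float64(25.542400129935228), np.float64(76.34668390645491), np.float64(0.04955212620748384)) [ 0.45751463 -0.40035714 -0.20148244] 0.08542105767492685
```

View pics/w3.png

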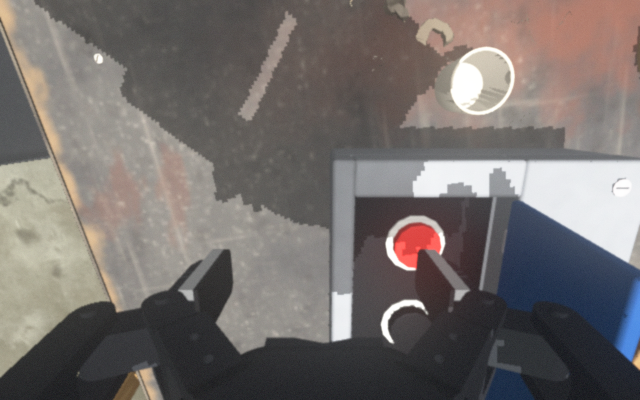

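The back fingertip at (440,270) is over the red button at (415,243), allowing for perspective. It is clear of the black button at (408,325) and of the cover. I'll step down while watching the force.

{"op": "move_arm", "data": {
  "motion": [
    {"dp":[0,0,4],"yaw":0},
    {"dp":[0,0,8],"yaw":0},
    {"dp":[0,0,12],"yaw":0},
    {"dp":[0,0,12],"yaw":0}
  ]
}}

```text
time: 5.68
eef_pos: [0.4461, -0.1952, 0.063]
tcp_rot: [0.761, 0.648, -0.0, -0.0]
contact_force: [-0.2, 0.7, -0.5]
width: 0.0851
gripper_force: 0.0
```

{"op": "move_arm", "data": {
  "motion": [
    {"dp":[0,0,4],"yaw":0},
    {"dp":[0,0,7],"yaw":0},
    {"dp":[0,0,9],"yaw":0},
    {"dp":[0,0,9],"yaw":0}
  ]
}}

```text
time: 6.18
eef_pos: [0.4462, -0.1953, 0.0541]
tcp_rot: [0.761, 0.648, -0.0, -0.0]
contact_force: [0.7, -0.4, -0.7]
width: 0.0852
gripper_force: 0.0
```

{"op": "move_arm", "data": {
  "motion": [
    {"dp":[0,0,2],"yaw":0},
    {"dp":[0,0,4],"yaw":0},
    {"dp":[0,0,4],"yaw":0}
  ]
}}

```text
time: 6.55
eef_pos: [0.4462, -0.1953, 0.0502]
tcp_rot: [0.761, 0.648, -0.0, -0.0]
contact_force: [0.0, 0.4, 0.1]
width: 0.0851
gripper_force: 0.0
```

{"op": "move_arm", "data": {
  "motion": [
    {"dp":[0,0,2],"yaw":0},
    {"dp":[0,0,3],"yaw":0},
    {"dp":[0,0,3],"yaw":0}
  ]
}}

```text
time: 6.92
eef_pos: [0.4463, -0.1953, 0.0477]
tcp_rot: [0.761, 0.649, 0.0, 0.0]
contact_force: [-3.2, 1.1, 6.4]
width: 0.0857
gripper_force: 3.7
```

```bash
python3 - <<'E'
from plant import telemetry,viewer;from h import *
o=telemetry.get_obs();print(o['time'],where(o),o['contact_force'],o['width'],o['moment'])
c=viewer.read_camera('wrist');cv2.imwrite('pics/w4.png',c['img'][:,:,::-1])
H=np.linalg.inv(c['hand_eye'])
for q in ([0,.0425,.006],[0,.057,.006],[.011,.0425,.006],[-.011,.0425,.006],[.011,.0425,.019]):
    p=H[:3,:3]@q+H[:3,3];p=p*[1,-1,-1];v=c['intrinsics']@p;print(q,v[:2]/v[2])
E
```

```text
6.925 (np.float64(-77.82956967338579), np.float64(25.850771696812675), np.float64(47.692296203711294), np.float64(0.06268165309289486)) [-3.21574946  1.14868863  6.43615219] 0.08571695960017837 [0.15250675 0.11443559 0.08446824]
[0, 0.0425, 0.006] [415.04366973 266.72306795]
[0, 0.057, 0.006] [446.09345451 266.73562804]
[0.011, 0.0425, 0.006] [416.93560234 244.90272838]
[-0.011, 0.0425, 0.006] [413.22711938 287.67399672]
[0.011, 0.0425, 0.019] [409.32597413 234.44592213]
```

View pics/w4.png

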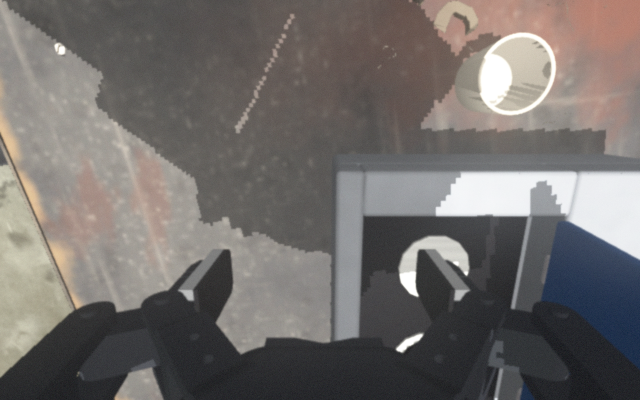

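The white collar is at (433,266) with the fingertip on it. No red shows above the collar and there is 6 N of contact, which points to the button being near its stop. I'll push a little more to be sure.

{"op": "move_arm", "data": {
  "motion": [
    {"dp":[0,0,1],"yaw":0},
    {"dp":[0,0,2],"yaw":0},
    {"dp":[0,0,2],"yaw":0}
  ]
}}

```text
time: 7.35
eef_pos: [0.4465, -0.1954, 0.0473]
tcp_rot: [0.761, 0.649, 0.0, 0.001]
contact_force: [-12.6, 5.6, 28.8]
width: 0.0854
gripper_force: 14.4
```

{"op": "move_arm", "data": {
  "motion": [
    {"dp":[0,-3,-30],"yaw":0},
    {"dp":[0,-20,-70],"yaw":0},
    {"dp":[0,-20,-115],"yaw":0},
    {"dp":[0,-20,-115],"yaw":0},
    {"dp":[0,-20,-115],"yaw":0}
  ]
}}

```text
time: 7.98
eef_pos: [0.4262, -0.1919, 0.1595]
tcp_rot: [0.761, 0.648, -0.0, -0.001]
contact_force: [0.8, 0.2, -0.1]
width: 0.0852
gripper_force: 0.0
```

```bash
python3 - <<'E'
from plant import telemetry,viewer;from h import *
o=telemetry.get_obs();print(o['time'],where(o),o['contact_force'],o['width'])
c=viewer.read_camera('wrist');cv2.imwrite('pics/w5.png',c['img'][:,:,::-1])
H=c['hand_eye'];M=R.from_quat(o['tcp_rot']).as_matrix();Rm=M@H[:3,:3];tt=o['eef_pos']+M@H[:3,3]
im=c['img'].astype(int);r,g,b=im[...,0],im[...,1],im[...,2]
m=(r>g+60)&(r>b+60)
for k in cv2.findContours(m.astype(np.uint8),0,1)[0]:
    if cv2.contourArea(k)>80:
        (u,v),rad=cv2.minEnclosingCircle(k)
        for z in (.042,.049):
            P=cast([[u,v]],c,z,Rm,tt)[0,:2]*1000-O;print('red',u,v,rad,P@BX,P@BY)
E
```

```text
7.975 (np.float64(-98.21878862726311), np.float64(26.060194305122586), np.float64(159.53423192645263), np.float64(0.05406351242229768)) [ 0.75485847  0.22371894 -0.1019915 ] 0.08524093750195316
```

View pics/w5.png

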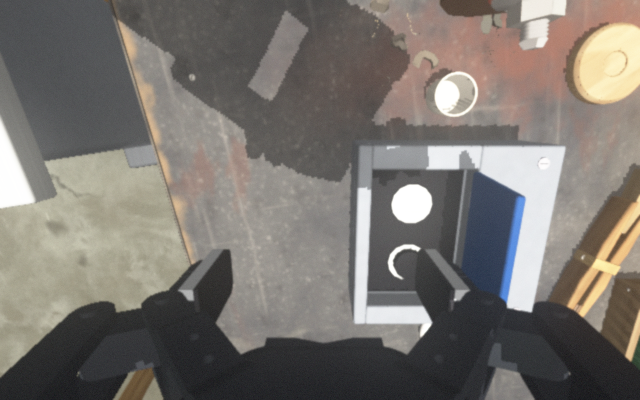

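The red button is sunk below its collar, a white disc at (411,203) with no red visible. It reached 29 N at its stop. The black button at (405,263) looks untouched, and the cover is still open. Now I'll shut the fingers, go over the top and come down behind the cover.

{"op": "move_arm", "data": {
  "motion": [
    {"dp":[0,0,-45],"yaw":0},
    {"dp":[-8,20,-45],"yaw":0},
    {"dp":[-20,60,-45],"yaw":0},
    {"dp":[-26,105,-45],"yaw":0},
    {"dp":[-26,143,-45],"yaw":0},
    {"dp":[-26,143,-30],"yaw":0},
    {"dp":[-26,143,0],"yaw":0},
    {"dp":[-26,143,30],"yaw":0},
    {"dp":[-26,143,30],"yaw":0},
    {"dp":[-26,143,30],"yaw":0}
  ],
  "grip": 1
}}

```text
time: 9.28
eef_pos: [0.5635, -0.2407, 0.131]
tcp_rot: [0.761, 0.648, 0.0, 0.0]
contact_force: [0.4, 0.1, 0.6]
width: 0.0
gripper_force: 0.0
```

```bash
python3 - <<'E'
from plant import telemetry,viewer;from h import *
o=telemetry.get_obs();print(o['time'],where(o),o['contact_force'],o['width'])
c=viewer.read_camera('wrist');cv2.imwrite('pics/w6.png',c['img'][:,:,::-1])
h=12
for th,r in zip([80,75,68,60,50,40,30,20,10,3],np.linspace(50,65,10)):
    t=np.radians(th);print(th,go(o,13-r*np.cos(t)+h,0,79+r*np.sin(t))[0])
E
```

```text
9.275 (np.float64(45.128974899269835), np.float64(-0.18778694139712016), np.float64(130.9824783175759), np.float64(0.04753992497759185)) [0.41657212 0.05767796 0.56254493] 1.7108827400486758e-05
80 [  0.2 -28.8   2.7]
75 [  0.2 -33.5   2.1]
68 [  0.2 -40.1   2.5]
60 [  0.2 -47.6   4.3]
50 [  0.2 -56.6   8.5]
40 [  0.2 -64.8  14.5]
30 [  0.3 -72.1  21.9]
20 [  0.3 -78.1  30.8]
10 [  0.3 -82.5  40.9]
3 [  0.3 -85.1  48.5]
```

View pics/w6.png

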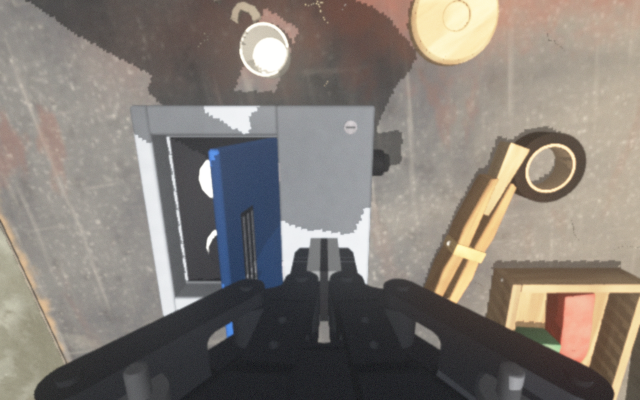

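The shut tips at about (323,250) are behind the open cover, whose pad is at (250,240). Now I'll sweep along the arc to nearly shut.

{"op": "move_arm", "data": {
  "motion": [
    {"dp":[0,-15,2],"yaw":0},
    {"dp":[0,-29,2],"yaw":0},
    {"dp":[0,-34,2],"yaw":0},
    {"dp":[0,-40,2.5],"yaw":0},
    {"dp":[0,-48,4],"yaw":0},
    {"dp":[0,-57,8.5],"yaw":0},
    {"dp":[0,-65,14.5],"yaw":0},
    {"dp":[0,-72,22],"yaw":0},
    {"dp":[0,-78,31],"yaw":0},
    {"dp":[0,-82.5,41],"yaw":0},
    {"dp":[0,-85,48.5],"yaw":0},
    {"dp":[0,-85,50],"yaw":0}
  ]
}}

```text
time: 10.82
eef_pos: [0.4791, -0.2269, 0.0797]
tcp_rot: [0.761, 0.648, -0.0, -0.001]
contact_force: [-0.2, -0.1, 2.7]
width: -0.0004
gripper_force: 1.5
```

{"op": "move_arm", "data": {
  "motion": [
    {"dp":[0,0,3],"yaw":0},
    {"dp":[0,0,6],"yaw":0},
    {"dp":[0,0,8],"yaw":0},
    {"dp":[0,0,8],"yaw":0}
  ]
}}

```text
time: 11.32
eef_pos: [0.4795, -0.227, 0.0735]
tcp_rot: [0.761, 0.649, -0.0, -0.0]
contact_force: [-8.3, 2.8, 18.4]
width: -0.0001
gripper_force: 9.5
```

It is at the stop again, at the same height and force as the first press. I'll let go straight up.

{"op": "move_arm", "data": {
  "motion": [
    {"dp":[0,0,-10],"yaw":0},
    {"dp":[0,-10,-60],"yaw":0},
    {"dp":[0,-50,-110],"yaw":0},
    {"dp":[-60,-60,-140],"yaw":0},
    {"dp":[-120,-60,-140],"yaw":0},
    {"dp":[-170,-60,-140],"yaw":0},
    {"dp":[-170,-60,-140],"yaw":0},
    {"dp":[-170,-60,-140],"yaw":0},
    {"dp":[-170,-60,-140],"yaw":0},
    {"dp":[-170,-60,-140],"yaw":0},
    {"dp":[-170,-60,-140],"yaw":0},
    {"dp":[-170,-60,-140],"yaw":0}
  ]
}}

```text
time: 12.82
eef_pos: [0.3935, -0.3852, 0.2124]
tcp_rot: [0.761, 0.649, 0.0, 0.0]
contact_force: [0.2, -0.1, -0.1]
width: -0.0
gripper_force: 0.0
```

```bash
python3 - <<'E'
from plant import telemetry,viewer;from h import *
o=telemetry.get_obs();print(o['time'],where(o),o['contact_force'])
c=viewer.read_camera('top');w=viewer.read_camera('wrist')
im=c['img'].astype(int);r,g,b=im[...,0],im[...,1],im[...,2]
m=(b>r+60)&(b>g+25); m[:, :340]=0;m[:,440:]=0
print(cv2.minAreaRect((cast(big(m),c,.06)[:,:2]*1000).astype(np.float32)))
cv2.imwrite('pics/end.png',np.vstack([w['img'],c['img']])[:,:,::-1][::2,::2])
E
```

```text
12.825 (np.float64(-99.60493939414391), np.float64(-169.97371045548235), np.float64(212.35861605702445), np.float64(0.06864725499893432)) [ 0.2375386  -0.10772118 -0.10570741]
((495.40533447265625, -228.18699645996094), (111.3978500366211, 74.21907806396484), 80.72542572021484)
```

View pics/end.png

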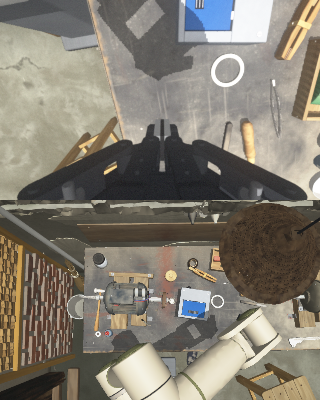

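The cover is shut and flush: 111 x 74 mm, and its centre is within 0.3 mm of the start, so the box did not move. The top half shows the blue cover at (195,305), and the bystanders look undisturbed. I'm handing the job in.

```bash
python3 -c "
from plant import job;print(job.job_done())"
```

```text
the job is handed in; nothing more can be done
None
```

I popped the cover open, pressed the red button to its stop without touching the black one, and latched the cover shut in about 13 s; the box stayed put and the job is handed in.

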